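# Point out the proud tube in the sample tray, then seat it

## Task

In the white foam tray one of the short blood tubes is not pushed home and stands proud of the other short tubes. Point it out to your colleague across the bench first: hold your fingertips about a finger's breadth above its cap, without touching, for two full seconds so that it can be noted down. Then press that tube gently straight down from above with the fingertips, without taking hold of it, until it is fully home, and take your fingers off it; touch no other tube and leave everything else on the bench where it is.

Things in the scene. Friction and masses are not known exactly. Their poses are not given: they have to be found in the camera images.
- tray: white foam tube tray, 120 x 216 x 42 mm, does not move when pressed; origin at the centre of its underside on the bench, x along its short side, y along its long side, z up. Blind holes 34 mm deep in a 4 x 8 grid at 24 mm pitch; six tubes stand in it, at least 48 mm apart, fitting snugly in their holes
- raised_cap (a point): centre of the flat top of the cap of the short tube that stands proud, z up. Cap 16.6 mm across, 20 mm tall. At the start the point is 108 to 114 mm above the bench (18 to 24 mm higher than the caps of the other short tubes); with the tube fully home it is 90 mm above the bench
- raised_tube: the same proud tube: glass tube 13 mm in diameter with dark contents, a paper label and a lilac cap, 82 mm overall. Origin at its foot, 82 mm below the cap top; z up. It only slides up and down in its hole: it stays where it is left, slides down under about 3 N, and then stops firmly at the bottom of the hole
- short_a: seated neighbour: same shape, size and colour as the raised tube (13 mm glass, 16.6 mm lilac cap), but fully home, so its cap top is 90 mm above the bench, 48 mm above the foam. Origin at the foot of the tube, 82 mm below the cap top; z up. Not to be touched
- short_b: seated neighbour: same shape, size and colour as the raised tube (13 mm glass, 16.6 mm lilac cap), but fully home, so its cap top is 90 mm above the bench, 48 mm above the foam. Origin at the foot of the tube, 82 mm below the cap top; z up. Not to be touched
- short_c: seated neighbour: same shape, size and colour as the raised tube (13 mm glass, 16.6 mm lilac cap), but fully home, so its cap top is 90 mm above the bench, 48 mm above the foam. Origin at the foot of the tube, 82 mm below the cap top; z up. Not to be touched
- short_d: seated neighbour: same shape, size and colour as the raised tube (13 mm glass, 16.6 mm lilac cap), but fully home, so its cap top is 90 mm above the bench, 48 mm above the foam. Origin at the foot of the tube, 82 mm below the cap top; z up. Not to be touched
- tall_tube: the one longer, thicker tube, 16 mm in diameter, 107 mm overall with its 19.6 mm lilac cap, in the wide-holed end row of the tray; it is fully home, and its cap top is properly 115 mm above the bench. Origin at its foot, z up. Not to be touched
- pot: loose white specimen pot with yellow lid, 66 mm across, 69 mm tall, standing beside one end of the tray; origin at the centre of its underside. Bystander
- dropper: loose amber dropper bottle, 32 mm across, 92 mm tall, standing beside the other end of the tray; origin at the centre of its underside. Bystander
- marker: loose grey marker pen with black cap, 142 mm long and 18 mm thick, lying behind the tray; origin under its middle, its length along y. Bystander

How it is judged:
By the outcome, as a careful person would: the job done as asked, in the order asked, and still so for the second after the job is handed in, with the robot touching nothing.
It also fails if it takes over 38 s, if anything falls off the work surface, if the arm or the gripper's body presses on something with over 40 N, if the wrist force passes 120 N, or if a joint passes its speed limit or range.

## Robot

A 6-joint arm with a two-finger parallel gripper is mounted at the origin on the work surface. World frame = base frame: x ahead of the robot, y to its left, z up, the work surface at z = 0. Lengths are in mm, angles in rad, forces in N, time in s.
With the tool pointing down it reaches from about 275 to 750 mm from the base axis. Payload 10.2 kg.
Tool frame: the origin (TCP) lies at the very end of the fingers, on their centre line; the grasp point (between the pads) lies 19 mm behind it; y points along the fingers, x is the direction in which the jaws open and shut, and the axes are right-handed (so a half turn about y gives the same grasp; the last joint's range is limited). The gripper opens to 85 mm and grips with 20 to 120 N. Pads are 22 mm wide; open, the fingers measure 114 mm over their backs; the gripper's body (76 mm by 85 mm) begins 54 mm behind the grasp point. The pads swing forward as they close: fully open they stand 13 mm farther back than shut.
Start: joints at [0.934, 0.313, 1.498, -0, 1.331, -0.223], TCP at [211.111, 480.69, 231.294] pointing down, gripper open.
Joint ranges: [-2.94, 2.94], [-0.97, 2.17], [0.19, 2.56], [-1.23, 4.37], [0.02, 3.11], [-2.88, 2.88]. Speed limits (rad/s): [2.39, 2.39, 3.01, 3.14, 3.14, 3.14].

## Interface

Orientations are given as a unit quaternion [w, x, y, z].
In Python, from rig import telemetry, imaging, ctrl gives the robot as it stands.
- The arm moves only by the shell command python3 -m handwheel 'ROWS' [FORCE]. ROWS is JSON, a list of rows, each an object with "delta_pos": the shift along the tool's x, y, z in cm, a list of three; "twist": the turn, a rotation vector about the tool's x, y, z in rad, a list of three; "jaw": the opening, from 0 (shut) to 1 (fully open). A call has exactly 10 rows; each row is the pose to reach, as a shift and turn from the pose commanded when the call began, along the tool's axes at that moment; what a row does not reach only later rows make up. A row lasts 1/12 s, in which the tool goes at most 41.7 mm and 7.16 degrees, less where a joint would pass 70% of its speed; a pose out of reach is approached as far as the arm can. A call with a gripper value outside its range is refused whole. The fingers move at their own pace and stop on an object; FORCE is the grip in N (left out, the last holds). Time passes only in rows, so rows that repeat a pose let the fingers close, or fill a call up. It gives the time, the measured TCP pose, the force and the opening at its end, in the units of the state.
- telemetry.sense(): the state, without advancing time (a new reading comes with each control period).
- imaging.capture(name): name is "side" or "top" or "wrist"; returns a dict with "frame" (384x512x3 uint8, red, green, blue), "z_map" (384x512 float32, mm along the optical axis (not along the pixel's ray), 0 where there is no reading), "fx", "fy", "cx", "cy" (pixels), "rvec" (rotation vector, rad) and "tvec" (3), from world to camera coordinates, as OpenCV has them. Camera axes: x right, y down, z forward; pixel columns grow to the right and rows downward; lengths in mm; the calibration is good to about 2 mm. A picture is of the moment at which its call begins.
- ctrl.finish_job(): hands the job in, once; it reports no verdict.
The state is a dict: "time_s": time; "joints": joint angles; "dq": joint speeds; "tau": joint torques, N m; "eef_pos": TCP position; "ee_rot": TCP orientation; "force": force on the tool from outside, world axes, zero at the start; "wrist_torque": the same for the moment, N m; "grip_width": opening from 0.0 (shut) to 1.0 (fully open).
Only numpy, scipy, OpenCV 4.12 (cv2) and the standard library are available. Lean on these libraries where they do the work, as an engineer would, in place of code of your own. Each camera call takes 0.05 s, during which the arm holds its last target.

## Working session

There is one attempt and no reset: what is moved stays moved. The work goes in short steps, Python scripts to look and compute and a shell command to move; the robot and the scene stay as the last step left them, time stands still between calls to the robot, and variables do not carry over. Pictures are saved under pics/ and viewed, and the job is handed in when it is done.

```bash
mkdir -p pics; ls; cat > h.py <<'E'
import numpy as np, cv2
from rig import telemetry, imaging, ctrl
def cap(n,save):
    d=imaging.capture(n); cv2.imwrite('pics/'+save,d['frame'][:,:,::-1]); np.savez(save+'.npz',**d); return d
def world(d):
    z=d['z_map']; v,u=np.indices(z.shape)
    P=np.stack([(u-d['cx'])/d['fx']*z,(v-d['cy'])/d['fy']*z,z],-1)
    R=cv2.Rodrigues(np.asarray(d['rvec'],float))[0]
    return (P-np.asarray(d['tvec']).ravel())@R
E
python3 - <<'E'
from h import *
s=telemetry.sense(); print(s)
for n in('top','side','wrist'):
    d=cap(n,n+'0.png'); print(n,d['fx'],d['rvec'],d['tvec'],(d['z_map']>0).mean())
E
```

```text
pics
{'time_s': 0.0, 'joints': array([ 9.33556690e-01,  3.13457497e-01,  1.49846798e+00,  4.12785228e-06,
        1.33104169e+00, -2.23423438e-01]), 'dq': array([-2.80662600e-04,  1.59571892e-04,  5.99313109e-05,  1.21360818e-03,
       -4.34293688e-05,  6.11026421e-04]), 'tau': array([ 3.61755672e-03, -4.12276983e+01, -2.59742635e+01,  7.91384025e-08,
        4.19882359e-03,  3.62822630e-05]), 'eef_pos': array([210.9572803 , 480.44726221, 230.71962792]), 'ee_rot': array([-0.59188529,  0.59222052,  0.3861614 , -0.38707368]), 'force': array([-0.2522657 ,  0.50145417, -0.88529514]), 'wrist_torque': array([ 0.02402574,  0.00418456, -0.02394689]), 'grip_width': 1.0016731171052018}
top 487.9155911834736 [ 2.17454072 -2.18445882  0.12667708] [  58.28139211  595.35492705 1014.21159338] 0.9960886637369791
side 363.7153865011109 [ 2.39916024 -0.45740756  0.17974744] [-506.69929543  227.50182256  681.2757991 ] 0.9958902994791666
wrist 338.5897370347207 [-2.39946201 -1.56733937 -0.24703435] [-523.33338591  -42.47398166  379.67141274] 0.9960123697916666
```

View pics/top0.png

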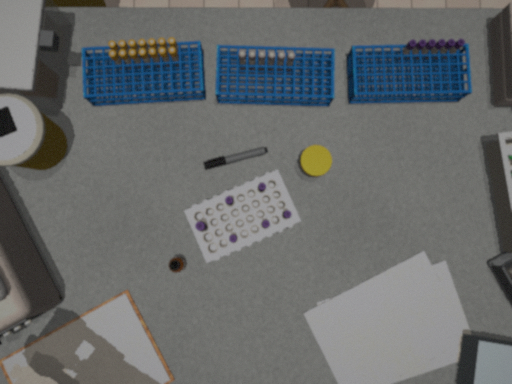

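View pics/side0.png

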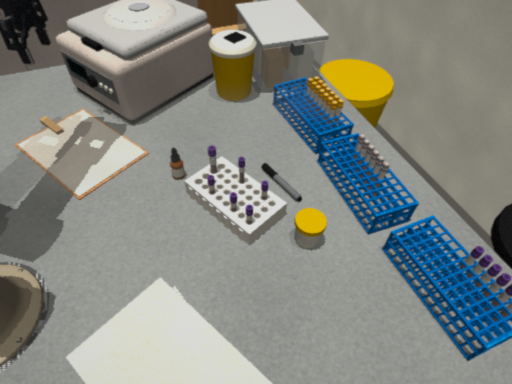

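```bash
python3 - <<'E'
import numpy as np,cv2
from h import world
for n in('top','side'):
    d=dict(np.load(n+'0.png.npz')); W=world(d); h=cv2.cvtColor(d['frame'],cv2.COLOR_RGB2HSV)
    m=((h[...,0]>120)&(h[...,0]<165)&(h[...,1]>40)&(h[...,2]>60)).astype(np.uint8)
    k,l,st,c=cv2.connectedComponentsWithStats(m)
    for i in range(1,k):
        if st[i,4]<25: continue
        P=W[l==i]; t=np.percentile(P[:,2],90); T=P[np.abs(P[:,2]-t)<4]
        print(n,c[i].round(),st[i,4],'top',t.round(1),'centre',((T.min(0)+T.max(0))/2).round(1),'ext',np.ptp(T,axis=0).round(1))
E
```

```text
top [432.  42.] 45 top 111.7 centre [ 889.5 -298.8  110.6] ext [13.2 13.1  5.6]
top [442.  42.] 42 top 113.0 centre [ 889.8 -316.7  111.9] ext [12.9 13.3  5.5]
top [451.  42.] 39 top 112.0 centre [ 890.1 -338.   111.1] ext [12.3 13.7  6. ]
top [461.  42.] 39 top 111.9 centre [ 890.8 -358.5  111.7] ext [12.5 13.6  7.5]
top [412.  43.] 42 top 112.7 centre [ 888.4 -257.7  111.5] ext [11.8 12.5  5.4]
top [422.  43.] 42 top 112.2 centre [ 888.  -278.1  111. ] ext [13.4 13.2  4.5]
top [262. 186.] 44 top 92.0 centre [597.5  50.2  91.2] ext [12.3 12.   6.2]
top [229. 200.] 46 top 115.2 centre [569.4 115.4 113.9] ext [11.8 11.8  4.1]
top [287. 214.] 43 top 92.7 centre [5.417e+02 4.000e-01 9.130e+01] ext [10.1 12.3  5.1]
top [265. 223.] 41 top 93.1 centre [522.9  44.6  91.4] ext [12.  12.1  4.5]
top [200. 226.] 68 top 117.4 centre [518.  172.4 116.8] ext [13.7 13.8  6.2]
top [233. 238.] 41 top 93.4 centre [493.5 109.4  91.7] ext [11.9 10.1  4.3]
side [211. 151.] 77 top 115.1 centre [517.3 168.3 113.5] ext [17.  16.5  4.5]
side [241. 162.] 58 top 113.0 centre [568.5 113.2 111.9] ext [12.3 13.1  4.4]
side [210. 180.] 56 top 89.6 centre [492.9 106.5  88.8] ext [12.2 15.6  5.3]
side [264. 185.] 54 top 89.9 centre [597.3  47.2  89.1] ext [13.1 14.3  5.2]
side [233. 197.] 52 top 90.2 centre [521.6  40.4  89.2] ext [12.2 14.6  4. ]
side [249. 210.] 65 top 90.2 centre [541.2  -3.7  89.1] ext [14.6 14.4  3.9]
side [478. 251.] 84 top 110.4 centre [ 888.6 -261.9  108.9] ext [14.4 14.1  4.9]
side [487. 260.] 78 top 110.6 centre [ 888.  -282.   109.5] ext [16.  13.7  4.7]
side [496. 269.] 81 top 110.5 centre [ 888.9 -301.6  109.1] ext [14.3 12.7  4.6]
side [505. 279.] 93 top 110.2 centre [ 890.  -321.4  109.7] ext [14.  13.9  4.8]
```

The top view shows a lilac cap at pixel (229,200). It is a short tube, reading about 113 mm high, while the other four short tubes read about 91 mm. The tall tube is at (200,226). The side view agrees, with the proud tube at (241,162), so the target is near (569,114). Next I'll refine this with a grid fit.

```bash
cat >> h.py <<'E'
from scipy.spatial.transform import Rotation as Ro
def Rt(s): 
    q=s['ee_rot']; return Ro.from_quat([q[1],q[2],q[3],q[0]])
def rel(target):
    s=telemetry.sense(); r=Rt(s)
    print('t',s['time_s'],'pos',s['eef_pos'].round(1),'grip',round(s['grip_width'],2),'F',s['force'].round(1))
    print('R',r.as_matrix().round(3).tolist())
    print('delta cm tool',(r.inv().apply(np.array(target)-s['eef_pos'])/10).round(3))
E
python3 - <<'E'
from h import *
from scipy.optimize import minimize
for nm,A in (('top',[[597.5,50.2],[569.4,115.4],[541.7,.4],[522.9,44.6],[518,172.4],[493.5,109.4]]),('side',[[597.3,47.2],[568.5,113.2],[541.2,-3.7],[521.6,40.4],[517.3,168.3],[492.9,106.5]])):
    A=np.array(A)
    best=None
    for a in np.radians(np.arange(0,90,.25)):
        c,s=np.cos(a),np.sin(a); B=A@np.array([[c,-s],[s,c]])/24
        o=np.angle(np.exp(2j*np.pi*B).mean(0))/2/np.pi
        r=B-o; r=(r-r.round())*24
        e=(r**2).sum()
        if best is None or e<best[0]: best=(e,np.degrees(a),r.round(1).tolist(),(B-o).round().tolist())
    print(nm,best)
rel([569,114.5,200])
E
```

```text
top (np.float64(3.597303910895385), np.float64(23.5), [[-0.4, 0.0], [-0.2, -1.0], [0.5, 0.6], [0.9, 0.7], [-0.6, -0.2], [-0.2, -0.2]], [[24.0, -8.0], [24.0, -5.0], [21.0, -9.0], [21.0, -7.0], [23.0, -2.0], [21.0, -4.0]])
side (np.float64(1.407038980184851), np.float64(23.75), [[-0.0, 0.1], [0.2, 0.1], [0.1, 0.1], [-0.1, 0.3], [-0.5, -0.9], [0.3, 0.4]], [[24.0, -8.0], [24.0, -5.0], [21.0, -9.0], [21.0, -7.0], [23.0, -2.0], [21.0, -4.0]])
t 0.15 pos [211.  480.5 230.9] grip 1.0 F [0.3 0.2 0.8]
R [[0.402, -0.001, -0.916], [0.916, -0.001, 0.402], [-0.001, -1.0, 0.0]]
delta cm tool [-19.113   3.096 -47.496]
```

View pics/wrist0.png

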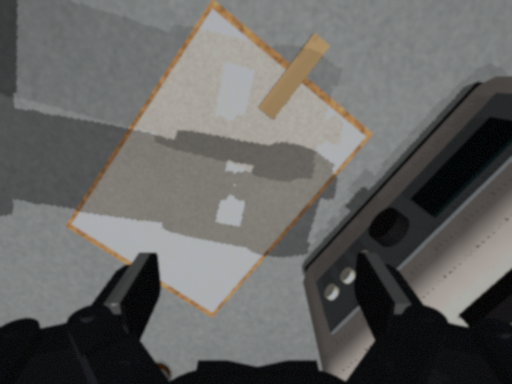

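```bash
python3 -m handwheel '[{"delta_pos":[-0.5,0,-1.25],"twist":[0,0,0],"jaw":0},{"delta_pos":[-1.5,0,-3.7],"twist":[0,0,0],"jaw":0},{"delta_pos":[-2.5,0,-6.2],"twist":[0,0,0],"jaw":0},{"delta_pos":[-3.5,0,-8.7],"twist":[0,0,0],"jaw":0},{"delta_pos":[-4.5,0,-11.2],"twist":[0,0,0],"jaw":0},{"delta_pos":[-5.5,0,-13.7],"twist":[0,0,0],"jaw":0},{"delta_pos":[-6.5,0,-16.2],"twist":[0,0,0],"jaw":0},{"delta_pos":[-7.5,0,-18.7],"twist":[0,0,0],"jaw":0},{"delta_pos":[-8.5,0,-21.2],"twist":[0,0,0],"jaw":0},{"delta_pos":[-9.5,0,-23.7],"twist":[0,0,0],"jaw":0}]' 20
python3 -c "
from h import *
rel([569,114.5,200])"
```

```text
time_s: 0.98
eef_pos: [390.6, 297.3, 231.1]
ee_rot: [0.592, -0.592, -0.386, 0.387]
force: [-0.8, -0.1, -0.7]
grip_width: 0.001
t 0.9833 pos [390.6 297.3 231.1] grip 0.0 F [-0.8 -0.1 -0.7]
R [[0.402, -0.0, -0.916], [0.916, -0.0, 0.402], [-0.0, -1.0, 0.0]]
delta cm tool [ -9.562   3.11  -23.687]
```

```bash
python3 -m handwheel '[{"delta_pos":[-1.1,0,-2.8],"twist":[0,0,0],"jaw":0},{"delta_pos":[-2.2,0,-5.6],"twist":[0,0,0],"jaw":0},{"delta_pos":[-3.4,0.3,-8.4],"twist":[0,0,0],"jaw":0},{"delta_pos":[-4.5,0.7,-11.2],"twist":[0,0,0],"jaw":0},{"delta_pos":[-5.6,1.2,-14],"twist":[0,0,0],"jaw":0},{"delta_pos":[-6.8,1.8,-16.8],"twist":[0,0,0],"jaw":0},{"delta_pos":[-7.9,2.3,-19.6],"twist":[0,0,0],"jaw":0},{"delta_pos":[-8.8,2.8,-21.9],"twist":[0,0,0],"jaw":0},{"delta_pos":[-9.4,3.1,-23.2],"twist":[0,0,0],"jaw":0},{"delta_pos":[-9.56,3.1,-23.7],"twist":[0,0,0],"jaw":0}]' 20
python3 - <<'E'
from h import *
for n in('top','side','wrist'):
    d=cap(n,n+'1.png'); W=world(d); h=cv2.cvtColor(d['frame'],cv2.COLOR_RGB2HSV)
    m=((h[...,0]>120)&(h[...,0]<165)&(h[...,1]>40)&(h[...,2]>60)).astype(np.uint8)
    k,l,st,c=cv2.connectedComponentsWithStats(m)
    for i in range(1,k):
        if st[i,4]<25: continue
        P=W[l==i]; t=np.percentile(P[:,2],90); T=P[np.abs(P[:,2]-t)<4]
        if T[:,0].mean()>700: continue
        print(n,c[i].round(),st[i,4],'top',t.round(1),'centre',((T.min(0)+T.max(0))/2).round(1),'ext',np.ptp(T,axis=0).round(1))
rel([569,114.5,128])
E
```

```text
time_s: 1.82
eef_pos: [569.0, 114.1, 199.2]
ee_rot: [0.593, -0.592, -0.386, 0.387]
force: [0.0, -0.9, -0.6]
grip_width: -0.003
top [287. 214.] 43 top 91.9 centre [5.418e+02 5.000e-01 9.090e+01] ext [10.2 12.2  5.7]
side [212. 151.] 61 top 114.6 centre [517.3 168.9 113.7] ext [15.1 17.4  5.1]
side [241. 162.] 41 top 112.7 centre [567.8 112.9 112.3] ext [11.2 14.5  5.7]
side [210. 179.] 40 top 90.3 centre [492.9 105.8  88.9] ext [12.4 13.7  4.4]
side [265. 185.] 59 top 90.2 centre [597.3  47.1  89.1] ext [13.2 13.9  5.4]
side [233. 197.] 70 top 89.7 centre [522.   40.6  88.5] ext [14.  16.   5.3]
side [249. 210.] 67 top 90.3 centre [541.5  -3.8  89. ] ext [14.4 14.3  5. ]
wrist [306.  96.] 368 top 115.5 centre [519.9 170.6 114.3] ext [17.1 16.7  5.5]
wrist [209.  98.] 239 top 90.5 centre [495.8 107.5  89.8] ext [14.  13.8  4.3]
wrist [149. 169.] 326 top 90.5 centre [524.3  41.6  89.2] ext [14.3 14.5  4.5]
wrist [259. 196.] 142 top 113.5 centre [571.5 114.3 112.7] ext [13.3 13.5  3. ]
wrist [113. 211.] 299 top 90.5 centre [543.5  -2.6  89.1] ext [14.2 15.1  5.1]
wrist [199. 245.] 218 top 90.3 centre [599.6  48.4  89. ] ext [14.2 14.   4.4]
t 1.9667 pos [568.  116.3 200.5] grip -0.0 F [-0.   0.1 -0.4]
R [[0.402, -0.0, -0.916], [0.916, 0.0, 0.402], [0.0, -1.0, 0.0]]
delta cm tool [-0.126  7.248 -0.162]
```

View pics/wrist1.png

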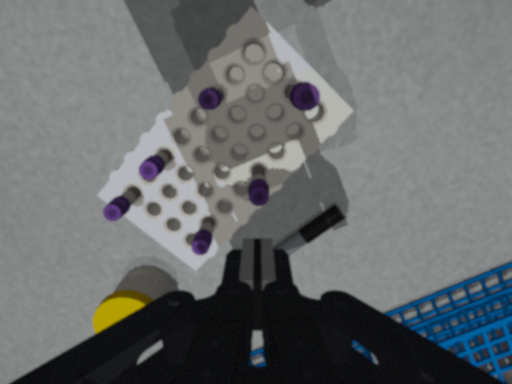

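View pics/side1.png

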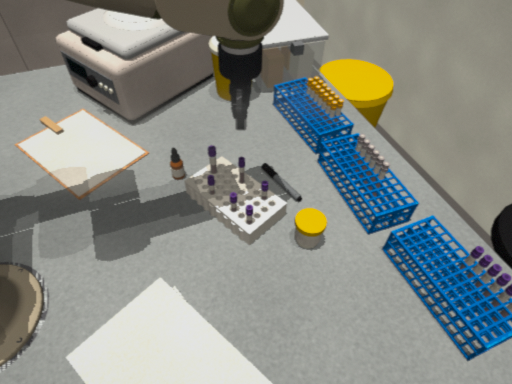

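The wrist view shows the proud cap at (259,196), directly ahead of the shut fingertips at (257,240). The three cameras agree on about (569.7, 114.2, 113). I'll descend to about 15 mm above the cap.

```bash
python3 -m handwheel '[{"delta_pos":[0,0.6,0],"twist":[0,0,0],"jaw":0},{"delta_pos":[0,1.6,-0.03],"twist":[0,0,0],"jaw":0},{"delta_pos":[0,2.8,-0.08],"twist":[0,0,0],"jaw":0},{"delta_pos":[0,4,-0.08],"twist":[0,0,0],"jaw":0},{"delta_pos":[0,5.2,-0.08],"twist":[0,0,0],"jaw":0},{"delta_pos":[0,6.2,-0.08],"twist":[0,0,0],"jaw":0},{"delta_pos":[0,6.8,-0.08],"twist":[0,0,0],"jaw":0},{"delta_pos":[0,7.1,-0.08],"twist":[0,0,0],"jaw":0},{"delta_pos":[0,7.2,-0.08],"twist":[0,0,0],"jaw":0},{"delta_pos":[0,7.2,-0.08],"twist":[0,0,0],"jaw":0}]' 20
python3 - <<'E'
from h import *
for n in('side','wrist','side'):
    d=cap(n,n+'2.png')
    rel([569.7,114.2,128])
d=dict(np.load('side2.png.npz'));f=d['frame'][90:230,170:320];cv2.imwrite('pics/side2c.png',cv2.resize(f,None,fx=5,fy=4,interpolation=2)[:,:,::-1])
W=world(d)[100:200,215:275]
for v in range(30,75,2): print(v+100,[(tuple(W[v,u].round().astype(int).tolist())) for u in range(16,36,5)])
E
```

```text
time_s: 2.8
eef_pos: [569.3, 115.4, 128.5]
ee_rot: [-0.592, 0.592, 0.387, -0.387]
force: [-0.6, -0.0, 0.3]
grip_width: -0.001
t 2.85 pos [569.4 115.3 128.8] grip -0.0 F [0.1 0.5 0.3]
R [[0.402, 0.001, -0.916], [0.916, 0.0, 0.402], [0.0, -1.0, -0.001]]
delta cm tool [-0.091  0.075 -0.07 ]
t 2.9 pos [569.5 115.3 128.9] grip 0.01 F [-0.5 -0.2  0.5]
R [[0.402, 0.001, -0.916], [0.916, 0.0, 0.402], [0.0, -1.0, -0.001]]
delta cm tool [-0.094  0.087 -0.065]
t 2.95 pos [569.4 115.3 128.8] grip -0.0 F [-1.2 -0.4 -0. ]
R [[0.402, 0.001, -0.916], [0.916, -0.0, 0.402], [0.0, -1.0, -0.001]]
delta cm tool [-0.088  0.083 -0.066]
130 [(626, 347, -1), (549, 85, 220), (553, 70, 230), (573, 93, 207)]
132 [(623, 338, -1), (551, 93, 209), (553, 68, 227), (573, 94, 201)]
134 [(619, 328, 1), (554, 101, 196), (551, 65, 225), (573, 93, 197)]
136 [(617, 323, -2), (542, 66, 222), (550, 62, 223), (573, 93, 192)]
138 [(613, 311, 1), (541, 64, 219), (549, 59, 221), (575, 100, 181)]
140 [(610, 304, 0), (540, 62, 217), (548, 56, 219), (575, 99, 176)]
142 [(608, 300, -3), (540, 62, 212), (549, 58, 211), (575, 100, 16
[... 410 characters left out ...]
, 237, -1)]
156 [(589, 244, 0), (601, 241, -2), (614, 235, -1), (626, 230, -1)]
158 [(586, 238, -1), (599, 233, -2), (570, 117, 111), (624, 224, -2)]
160 [(584, 231, -2), (596, 225, 0), (567, 109, 113), (620, 216, -1)]
162 [(580, 221, 1), (593, 218, 0), (566, 106, 110), (618, 208, -1)]
164 [(565, 175, 41), (592, 214, -4), (566, 106, 104), (615, 201, -1)]
166 [(562, 167, 43), (588, 205, -2), (565, 105, 98), (612, 195, -1)]
168 [(561, 163, 40), (571, 156, 42), (567, 109, 88), (609, 187, 0)]
170 [(558, 155, 42), (569, 151, 41), (566, 108, 83), (607, 182, -2)]
172 [(556, 149, 41), (567, 145, 41), (566, 108, 77), (605, 176, -2)]
174 [(554, 143, 41), (566, 141, 38), (566, 109, 69), (586, 128, 43)]
```

View pics/side2c.png

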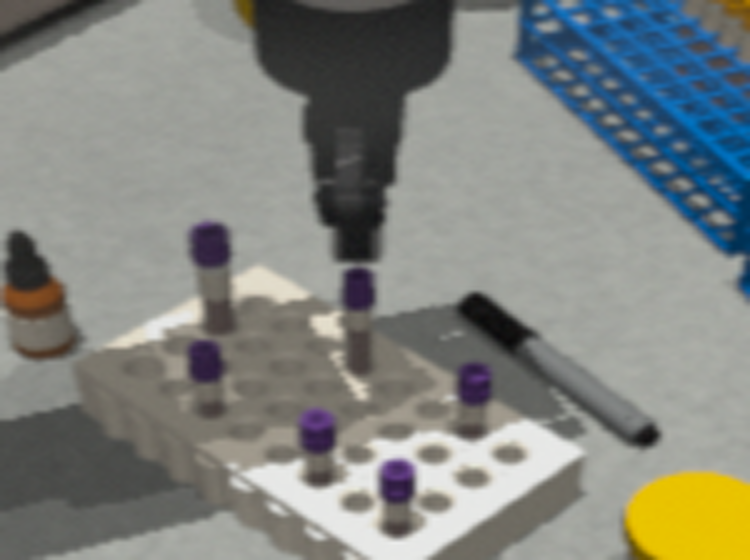

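View pics/wrist2.png

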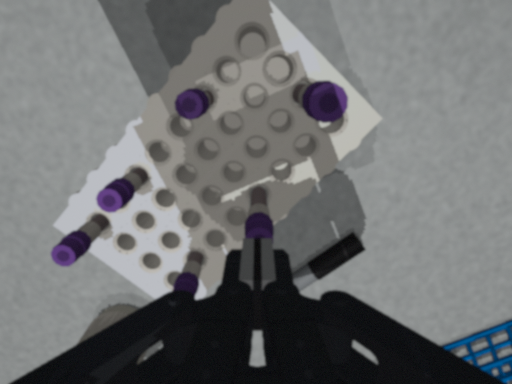

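The side crop shows the fingertips (355,255) just above the proud cap (358,275) and in line with it. The gap is about 15 mm. In the wrist view the cap is at (258,224), directly under the fingers. I'll hold here for 2.5 s.

```bash
python3 -m handwheel '[{"delta_pos":[0,0,0],"twist":[0,0,0],"jaw":0},{"delta_pos":[0,0,0],"twist":[0,0,0],"jaw":0},{"delta_pos":[0,0,0],"twist":[0,0,0],"jaw":0},{"delta_pos":[0,0,0],"twist":[0,0,0],"jaw":0},{"delta_pos":[0,0,0],"twist":[0,0,0],"jaw":0},{"delta_pos":[0,0,0],"twist":[0,0,0],"jaw":0},{"delta_pos":[0,0,0],"twist":[0,0,0],"jaw":0},{"delta_pos":[0,0,0],"twist":[0,0,0],"jaw":0},{"delta_pos":[0,0,0],"twist":[0,0,0],"jaw":0},{"delta_pos":[0,0,0],"twist":[0,0,0],"jaw":0}]'
python3 -m handwheel '[{"delta_pos":[0,0,0],"twist":[0,0,0],"jaw":0},{"delta_pos":[0,0,0],"twist":[0,0,0],"jaw":0},{"delta_pos":[0,0,0],"twist":[0,0,0],"jaw":0},{"delta_pos":[0,0,0],"twist":[0,0,0],"jaw":0},{"delta_pos":[0,0,0],"twist":[0,0,0],"jaw":0},{"delta_pos":[0,0,0],"twist":[0,0,0],"jaw":0},{"delta_pos":[0,0,0],"twist":[0,0,0],"jaw":0},{"delta_pos":[0,0,0],"twist":[0,0,0],"jaw":0},{"delta_pos":[0,0,0],"twist":[0,0,0],"jaw":0},{"delta_pos":[0,0,0],"twist":[0,0,0],"jaw":0}]'
python3 -m handwheel '[{"delta_pos":[0,0,0],"twist":[0,0,0],"jaw":0},{"delta_pos":[0,0,0],"twist":[0,0,0],"jaw":0},{"delta_pos":[0,0,0],"twist":[0,0,0],"jaw":0},{"delta_pos":[0,0,0],"twist":[0,0,0],"jaw":0},{"delta_pos":[0,0,0],"twist":[0,0,0],"jaw":0},{"delta_pos":[0,0,0],"twist":[0,0,0],"jaw":0},{"delta_pos":[0,0,0],"twist":[0,0,0],"jaw":0},{"delta_pos":[0,0,0],"twist":[0,0,0],"jaw":0},{"delta_pos":[0,0,0],"twist":[0,0,0],"jaw":0},{"delta_pos":[0,0,0],"twist":[0,0,0],"jaw":0}]'
```

```text
time_s: 3.78
eef_pos: [569.2, 115.3, 128.3]
ee_rot: [-0.592, 0.592, 0.387, -0.387]
force: [0.3, 0.6, 0.5]
grip_width: 0.002
time_s: 4.62
eef_pos: [569.2, 115.3, 128.3]
ee_rot: [0.592, -0.592, -0.387, 0.387]
force: [-0.2, 0.4, 0.5]
grip_width: -0.0
time_s: 5.45
eef_pos: [569.2, 115.3, 128.3]
ee_rot: [0.592, -0.592, -0.387, 0.387]
force: [-0.0, 1.0, -1.0]
grip_width: 0.005
```

```bash
python3 -m handwheel '[{"delta_pos":[-0.08,0.1,-0.08],"twist":[0,0,0],"jaw":0},{"delta_pos":[-0.08,0.4,-0.08],"twist":[0,0,0],"jaw":0},{"delta_pos":[-0.08,0.7,-0.08],"twist":[0,0,0],"jaw":0},{"delta_pos":[-0.08,1.0,-0.08],"twist":[0,0,0],"jaw":0},{"delta_pos":[-0.08,1.2,-0.08],"twist":[0,0,0],"jaw":0},{"delta_pos":[-0.08,1.4,-0.08],"twist":[0,0,0],"jaw":0},{"delta_pos":[-0.08,1.6,-0.08],"twist":[0,0,0],"jaw":0},{"delta_pos":[-0.08,1.8,-0.08],"twist":[0,0,0],"jaw":0},{"delta_pos":[-0.08,2.0,-0.08],"twist":[0,0,0],"jaw":0},{"delta_pos":[-0.08,2.1,-0.08],"twist":[0,0,0],"jaw":0}]'
python3 - <<'E'
from h import *
d=cap('side','side3.png'); rel([569.7,114.2,90])
f=d['frame'][90:230,170:320];cv2.imwrite('pics/side3c.png',cv2.resize(f,None,fx=5,fy=4,interpolation=2)[:,:,::-1])
E
```

```text
time_s: 6.28
eef_pos: [569.6, 114.2, 107.2]
ee_rot: [-0.592, 0.592, 0.387, -0.387]
force: [-2.5, 0.2, 3.2]
grip_width: -0.002
t 6.3333 pos [569.6 114.2 107.1] grip 0.0 F [-1.1  0.2  1.8]
R [[0.402, 0.0, -0.916], [0.916, 0.0, 0.402], [0.0, -1.0, 0.0]]
delta cm tool [ 0.     1.711 -0.01 ]
```

View pics/side3c.png

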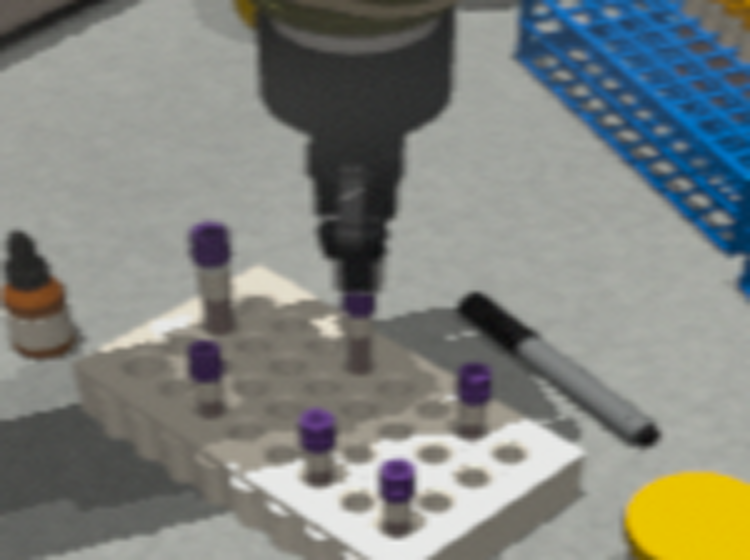

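The fingertips are on the cap at (358,300), the force is about 3 N and the tube is sliding. I'll continue down, slowing near the bottom.

```bash
python3 -m handwheel '[{"delta_pos":[0,0.15,0],"twist":[0,0,0],"jaw":0},{"delta_pos":[0,0.35,0],"twist":[0,0,0],"jaw":0},{"delta_pos":[0,0.55,0],"twist":[0,0,0],"jaw":0},{"delta_pos":[0,0.75,0],"twist":[0,0,0],"jaw":0},{"delta_pos":[0,0.95,0],"twist":[0,0,0],"jaw":0},{"delta_pos":[0,1.1,0],"twist":[0,0,0],"jaw":0},{"delta_pos":[0,1.25,0],"twist":[0,0,0],"jaw":0},{"delta_pos":[0,1.4,0],"twist":[0,0,0],"jaw":0},{"delta_pos":[0,1.5,0],"twist":[0,0,0],"jaw":0},{"delta_pos":[0,1.55,0],"twist":[0,0,0],"jaw":0}]'
python3 -c "
from h import *
rel([569.7,114.2,90])"
```

```text
time_s: 7.17
eef_pos: [569.6, 114.2, 91.6]
ee_rot: [0.592, -0.592, -0.387, 0.387]
force: [-0.9, 0.1, 3.2]
grip_width: -0.001
t 7.1667 pos [569.6 114.2  91.6] grip -0.0 F [-0.9  0.1  3.2]
R [[0.402, -0.0, -0.916], [0.916, 0.0, 0.402], [0.0, -1.0, 0.0]]
delta cm tool [ 0.002  0.163 -0.006]
```

```bash
python3 -m handwheel '[{"delta_pos":[0,0.03,0],"twist":[0,0,0],"jaw":0},{"delta_pos":[0,0.05,0],"twist":[0,0,0],"jaw":0},{"delta_pos":[0,0.07,0],"twist":[0,0,0],"jaw":0},{"delta_pos":[0,0.09,0],"twist":[0,0,0],"jaw":0},{"delta_pos":[0,0.11,0],"twist":[0,0,0],"jaw":0},{"delta_pos":[0,0.13,0],"twist":[0,0,0],"jaw":0},{"delta_pos":[0,0.14,0],"twist":[0,0,0],"jaw":0},{"delta_pos":[0,0.15,0],"twist":[0,0,0],"jaw":0},{"delta_pos":[0,0.16,0],"twist":[0,0,0],"jaw":0},{"delta_pos":[0,0.16,0],"twist":[0,0,0],"jaw":0}]'
```

```text
time_s: 8.0
eef_pos: [569.6, 114.2, 90.2]
ee_rot: [0.592, -0.592, -0.387, 0.387]
force: [-0.3, -0.1, 2.4]
grip_width: -0.001
```

Not at the stop yet, so I'll go a little further.

```bash
python3 -m handwheel '[{"delta_pos":[0,0.01,0],"twist":[0,0,0],"jaw":0},{"delta_pos":[0,0.02,0],"twist":[0,0,0],"jaw":0},{"delta_pos":[0,0.03,0],"twist":[0,0,0],"jaw":0},{"delta_pos":[0,0.03,0],"twist":[0,0,0],"jaw":0},{"delta_pos":[0,0.04,0],"twist":[0,0,0],"jaw":0},{"delta_pos":[0,0.04,0],"twist":[0,0,0],"jaw":0},{"delta_pos":[0,0.05,0],"twist":[0,0,0],"jaw":0},{"delta_pos":[0,0.05,0],"twist":[0,0,0],"jaw":0},{"delta_pos":[0,0.05,0],"twist":[0,0,0],"jaw":0},{"delta_pos":[0,0.05,0],"twist":[0,0,0],"jaw":0}]'
```

```text
time_s: 8.83
eef_pos: [569.7, 114.2, 90.0]
ee_rot: [-0.592, 0.592, 0.387, -0.386]
force: [-1.5, -0.4, 5.1]
grip_width: 0.003
```

```bash
python3 -m handwheel '[{"delta_pos":[0,0.01,0],"twist":[0,0,0],"jaw":0},{"delta_pos":[0,0.02,0],"twist":[0,0,0],"jaw":0},{"delta_pos":[0,0.03,0],"twist":[0,0,0],"jaw":0},{"delta_pos":[0,0.04,0],"twist":[0,0,0],"jaw":0},{"delta_pos":[0,0.05,0],"twist":[0,0,0],"jaw":0},{"delta_pos":[0,0.05,0],"twist":[0,0,0],"jaw":0},{"delta_pos":[0,0.05,0],"twist":[0,0,0],"jaw":0},{"delta_pos":[0,0.05,0],"twist":[0,0,0],"jaw":0},{"delta_pos":[0,0.05,0],"twist":[0,0,0],"jaw":0},{"delta_pos":[0,0.05,0],"twist":[0,0,0],"jaw":0}]'
```

```text
time_s: 9.67
eef_pos: [569.9, 114.2, 90.0]
ee_rot: [-0.592, 0.592, 0.387, -0.386]
force: [-2.0, 0.8, 9.3]
grip_width: 0.0
```

The force rose to 9 N while the height stayed at 90.0 mm, so the tube is on the firm stop. Now I'll retract straight up.

```bash
python3 -m handwheel '[{"delta_pos":[0,-0.1,0],"twist":[0,0,0],"jaw":0},{"delta_pos":[0,-0.4,0],"twist":[0,0,0],"jaw":0},{"delta_pos":[0,-1,0],"twist":[0,0,0],"jaw":0},{"delta_pos":[0,-2,0],"twist":[0,0,0],"jaw":0},{"delta_pos":[0,-3.2,0],"twist":[0,0,0],"jaw":0},{"delta_pos":[0,-4.6,0],"twist":[0,0,0],"jaw":0},{"delta_pos":[0,-6,0],"twist":[0,0,0],"jaw":0},{"delta_pos":[0,-7,0],"twist":[0,0,0],"jaw":0},{"delta_pos":[0,-7.8,0],"twist":[0,0,0],"jaw":0},{"delta_pos":[0,-8,0],"twist":[0,0,0],"jaw":0}]'
python3 -m handwheel '[{"delta_pos":[0,-1,0],"twist":[0,0,0],"jaw":0},{"delta_pos":[0,-2,0],"twist":[0,0,0],"jaw":0},{"delta_pos":[0,-2.6,0],"twist":[0,0,0],"jaw":0},{"delta_pos":[0,-3,0],"twist":[0,0,0],"jaw":0},{"delta_pos":[0,-3,0],"twist":[0,0,0],"jaw":0},{"delta_pos":[0,-3,0],"twist":[0,0,0],"jaw":0},{"delta_pos":[0,-3,0],"twist":[0,0,0],"jaw":0},{"delta_pos":[0,-3,0],"twist":[0,0,0],"jaw":0},{"delta_pos":[0,-3,0],"twist":[0,0,0],"jaw":0},{"delta_pos":[0,-3,0],"twist":[0,0,0],"jaw":0}]'
python3 - <<'E'
from h import *
for n in('side','wrist'):
    d=cap(n,n+'4.png'); W=world(d); h=cv2.cvtColor(d['frame'],cv2.COLOR_RGB2HSV)
    m=((h[...,0]>120)&(h[...,0]<165)&(h[...,1]>40)&(h[...,2]>60)).astype(np.uint8)
    k,l,st,c=cv2.connectedComponentsWithStats(m)
    for i in range(1,k):
        if st[i,4]<25: continue
        P=W[l==i]; t=np.percentile(P[:,2],90); T=P[np.abs(P[:,2]-t)<4]
        if T[:,0].mean()>700: continue
        print(n,c[i].round(),st[i,4],'top',t.round(1),'centre',((T.min(0)+T.max(0))/2).round(1))
    if n=='side':
        f=d['frame'][90:230,170:320];cv2.imwrite('pics/side4c.png',cv2.resize(f,None,fx=5,fy=4,interpolation=2)[:,:,::-1])
E
```

```text
time_s: 10.5
eef_pos: [570.1, 114.2, 170.8]
ee_rot: [-0.592, 0.592, 0.387, -0.386]
force: [-0.2, 0.4, 0.9]
grip_width: -0.001
time_s: 11.33
eef_pos: [569.5, 114.2, 199.0]
ee_rot: [0.592, -0.592, -0.386, 0.387]
force: [-0.1, 0.5, 0.0]
grip_width: 0.002
side [212. 151.] 66 top 115.1 centre [517.9 167.7 114. ]
side [241. 170.] 40 top 89.5 centre [568.1 112.9  88.4]
side [210. 180.] 45 top 90.0 centre [493.2 105.9  88.5]
side [264. 185.] 58 top 89.7 centre [597.   47.1  88.5]
side [233. 197.] 70 top 89.8 centre [521.2  40.6  89. ]
side [249. 210.] 68 top 90.5 centre [541.2  -4.   89.5]
wrist [309.  94.] 401 top 115.4 centre [519.9 170.6 114.1]
wrist [209.  96.] 266 top 90.5 centre [495.7 107.4  89.1]
wrist [149. 167.] 330 top 90.5 centre [524.3  41.3  89.2]
wrist [258. 181.] 207 top 90.2 centre [570.7 114.2  88.7]
wrist [113. 209.] 303 top 90.5 centre [543.7  -2.5  89. ]
wrist [200. 244.] 204 top 90.7 centre [599.5  48.4  89.4]
```

View pics/side4c.png

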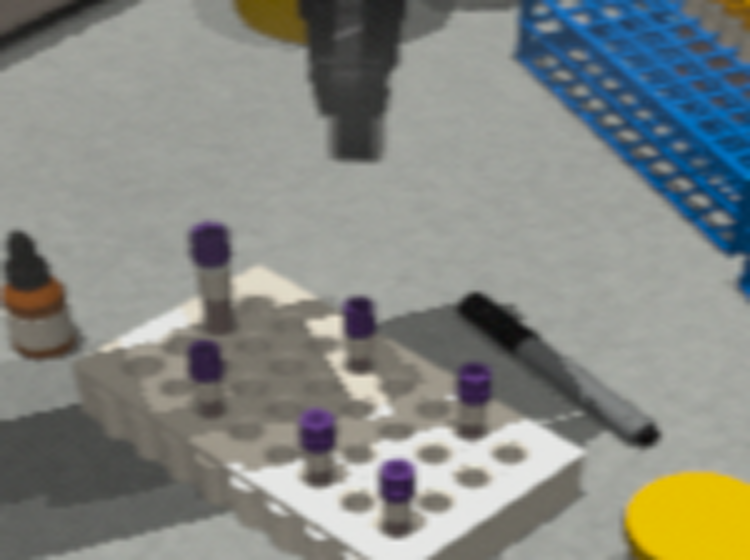

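The pressed tube's cap, at (358,318) in the crop, is now level with the other short tubes at 90 mm. Nothing else has moved and the fingers are clear.

```bash
python3 -c "
from rig import ctrl; print(ctrl.finish_job())"
```

```text
the job is handed in; nothing more can be done
None
```

The proud short tube is now fully home, and the job was handed in at about 11.5 s of the 38 s allowed.

- **Pointing out:** I found the tube near (569.7, 114.2), with its cap top at about 113 mm. I held the shut fingertips about 15 mm above it for roughly 2.6 s without touching.
- **Pressing:** I pressed straight down. The tube slid under about 3 N and stopped firmly at 90.0 mm, where the force rose to about 9 N. I then lifted the fingers straight up and clear.
- **Last checks:** The cap now reads 89.5 mm in the side view and 90.2 mm in the wrist view, against 89.7–90.7 mm for the other short tubes. The other five tubes are where they were to within about 1 mm. The marker and dropper looked unmoved in the side view; the pot was only partly in that picture. The force after release was about zero.
- **Disagreement:** The cameras differed by 2–3 mm on the tube's position, so I used their average. No check failed.

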